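Show the pot's marker to the camera with the rail mirror

TASK

On its blue tray, turn the terracotta pot that wears the yellow marker about its upright axis until the marker squarely faces the mirror on the aluminium rail, and let the pot go, standing on the tray. Then take the red grip on top of the spring-centred mirror and turn it until the rail's camera sees the marker reflected in the middle of the mirror; the job ends holding, so finish with the gripper still keeping the mirror steady at that angle. Do not tip the marked pot, and leave the plain pot, trowel, brush and tin where they are.

Things in the scene. Friction and masses are not known exactly. Their poses are not given: they have to be found in the camera images.
- marked_pot: Loose tan terracotta pot, 60 mm high, 0.13 kg: rim band 58 to 60 mm in diameter, 36 to 60 mm above the foot; foot 40 mm. Stands on the blue tray, left or right of the rail. A yellow plate 26 mm wide, 4 mm thick, 54 to 88 mm above the foot, sits outside the rim on its +x side facing out (+x); grip the rim across y. Starts with +x roughly towards the robot. Origin: centre of the foot; z up.
- marker (a point): Centre of the black dot (16 mm across) on the outer face of the yellow marker plate: 34 mm from the pot's axis along its +x, 75 mm above its foot. Axes as the pot's.
- tray: Blue silicone tray, fixed, 130 x 130 mm, floor 4 mm thick with a rim 5 mm wide and 10 mm high in all. Origin: centre of its underside, on the bench; z up.
- rail: Fixed aluminium bar, 400 x 40 x 12 mm, with the mirror near its robot-side end and a grey camera (60 x 52 x 50 mm, top 112 mm above the bench) at its far end. Origin: on the bench under the mirror's upright turning axis; +x along the bar from mirror to camera; z up.
- lens (a point): Centre of the camera's front lens, 277 mm from the mirror's axis along the rail's +x, 85 mm above the bench; it looks along the rail's -x at the mirror's centre.
- mirror: 60 mm square mirror in a black 66 mm backing, top 118 mm above the bench; turns 1.1 rad either way about the upright axis at the rail's origin (also its origin). +x: normal of the reflecting face, z up. A spring (0.05 N m/rad) returns +x to the camera when let go. Red grip bar on top, centred on the axis: 50 mm along x, 14 mm along y, 130 to 168 mm above the bench.
- mirror_centre (a point): Centre of the reflecting face, 85 mm above the bench, 1 mm in front of the turning axis; axes as the mirror's. The camera sees the marker in the middle of the mirror when the mirror's +x, seen from above, halves the angle between the directions from here to the lens and to the marker.
- line_of_sight (a point): Invisible frame on the mirror's turning axis, 85 mm above the bench: its +x is the horizontal direction in which the camera looks after reflection in the middle of the mirror (it turns twice as far as the mirror, and points to the lens while the mirror is at rest); z up.
- plain_pot: Loose tan terracotta pot of the same size without a marker, standing on the bench on the other side of the rail from the tray; not to be moved. Origin: centre of its foot.
- trowel: Loose trowel with a wooden handle and stainless blade, 285 mm long, 26 mm high, lying on the bench; not to be moved. Origin: on the bench about at its middle, +x towards the blade.
- brush: Loose hand brush lying on the bench; not to be moved. Origin: centre of its underside, handle towards its -x.
- seed_tin: Loose green tin, 66 mm in diameter, 90 mm high, on the bench; not to be moved. Origin: centre of its underside.
Things that resemble listed ones, but are neither listed nor needed, are in the scene too. Leave any pink or turquoise look-alike of the marked_pot alone. Of the things that look like the tray, the smaller one is meant.

How it is judged:
By the outcome, as a careful person would: the job done as asked, in the order asked, and still so for the second after the job is handed in, while the arm keeps its last pose, push and grip.
It also fails if it takes over 48 s, if anything falls off the work surface, if the arm or the gripper's body presses on something with over 40 N, if the wrist force passes 120 N, or if a joint passes its speed limit or range.

ROBOT

A 7-joint arm with a two-finger parallel gripper is mounted at the origin on the work surface. World frame = base frame: x ahead of the robot, y to its left, z up, the work surface at z = 0. Lengths are in m, angles in rad, forces in N, time in s.
With the tool pointing down it reaches from about 0.425 to 0.825 m from the base axis. Payload 3.6 kg.
Tool frame: the origin (TCP) lies midway between the tips of the shut fingers; the grasp point (between the pads) lies 19 mm behind it; z points along the fingers, x is the direction in which the jaws open and shut, and the axes are right-handed (so a half turn about z gives the same grasp; the last joint's range is limited). The gripper opens to 93 mm and grips with 3 to 60 N. Pads are 15 mm wide; open, the fingers measure 128 mm over their backs; the gripper's body (75 mm by 188 mm) begins 65 mm behind the grasp point.
Start: joints at [-1.329, 0.615, -0.013, 1.423, 0.008, 1.103, -0.04], TCP at [0.173, 0.627, 0.196] pointing down, gripper open.
Joint ranges: [-3.12, 3.12], [-0.3, 2.06], [-1.34, 1.32], [0.26, 2.42], [-1.36, 4.5], [0.01, 1.98], [-2.84, 2.84]. Speed limits (rad/s): [2.79, 2.79, 3.14, 3.14, 3.14, 3.14, 3.14].

INTERFACE

Orientations are given as a unit quaternion [x, y, z, w].
In Python, from bench import robot, grab_frame, calibration, order gives the robot as it stands.
- The arm moves only by the tool send_rows, never from a script. Its argument "commands" is a list that holds one entry, the list of rows, each a list of 7 numbers: the shift along the tool's x, y, z normalised to -1 to 1, where 1 is 600 mm, then the turn, a rotation vector about the tool's x, y, z normalised to -1 to 1, where 1 is 60 degrees, then the finger opening in mm, from 0 to 93. In form: [[[tx, ty, tz, wx, wy, wz, grip], ...]]. A call has 1 to 5 rows; each row shifts and turns the pose as measured when the row begins, along the tool's axes as they then stand; what a row does not reach is not made up. A row lasts 1/10 s, in which the tool goes at most 50 mm and 8.59 degrees, less where a joint would pass 70% of its speed; a pose out of reach is approached as far as the arm can. A call with a number of a shift or a turn outside -1 to 1 is refused whole. A call with a gripper value outside its range is refused whole. The fingers move at their own pace and stop on an object; "newtons" is the grip in N (left out, the last holds). Time passes only in rows, so rows that do not move let the fingers close. It gives the time, the measured TCP pose, the force and the opening at its end, in the units of the state.
- robot.read_state(): the state, without advancing time (a new reading comes with each control period).
- grab_frame(name): name is "scene" or "top" or "wrist"; returns the picture (400x640x3 uint8, red, green, blue); there is no depth.
- calibration(name): a dict with "camera_matrix" (3x3 intrinsics, pixels), "camera_from_world" (4x4, takes a point from world to camera coordinates); the wrist camera has in their place "mount" (4x4, takes a point from camera to tool coordinates, whose origin is the TCP and whose axes are the tool frame's). Camera axes: x right, y down, z forward; pixel columns grow to the right and rows downward; lengths in m; the calibration is good to about 2 mm. A picture is of the moment at which its call begins: read the wrist's pose just before it. calibration takes no time and is no camera call.
- order.job_done(): hands the job in, once; it reports no verdict.
The state is a dict: "t": time; "joint_pos": joint angles; "qvel": joint speeds; "joint_efforts": joint torques, N m; "tool_pos": TCP position; "tcp_rot": TCP orientation; "contact_force": force on the tool from outside, world axes, zero at the start; "wrist_torque": the same for the moment, N m; "finger_gap": finger opening in m.
Only numpy, scipy, OpenCV 4.12 (cv2) and the standard library are available. Lean on these libraries where they do the work, as an engineer would, in place of code of your own. Each camera call takes 0.05 s, during which the arm holds its last target.

## Working session

There is one attempt and no reset: what is moved stays moved. The work goes in short steps, Python scripts to look and compute and a tool call to move; the robot and the scene stay as the last step left them, time stands still between calls to the robot, and variables do not carry over. Pictures are saved under pics/ and viewed, and the job is handed in when it is done.

Besides the shell and the picture viewer there is one more tool, called after ">>>" by a JSON object that holds its "method" and its "body". send_rows: Moves the arm, as the interface text tells. Its arguments: {"type":"object","properties":{"commands":{"type":"array","items":{"type":"array","items":{"type":"array","items":{"type":"number"}}}},"newtons":{"type":"number"}},"required":["commands"]}

```bash
ls; mkdir -p pics
python3 - <<'E'
from bench import robot, grab_frame, calibration
import cv2
print(robot.read_state())
for n in ["scene","top"]:
    f=grab_frame(n); cv2.imwrite(f"pics/{n}0.png",f[:,:,::-1])
    print(n,calibration(n))
print(calibration("wrist"))
E
```

```text
pics
{'t': 0.0, 'joint_pos': array([-1.32849835,  0.61594508, -0.01262283,  1.42487359,  0.00814606,
        1.10335349, -0.04040567]), 'qvel': array([-2.18328833e-04,  8.99400407e-04,  3.79913289e-04,  1.14358324e-03,
       -1.05188355e-04, -1.03739916e-03, -9.77042085e-05]), 'joint_efforts': array([ 7.38681247e-04, -4.58938301e+01,  2.09032972e-01, -1.65741259e+01,
       -6.12379960e-02,  2.04158295e-02,  2.17224674e-04]), 'tool_pos': array([0.17240366, 0.62585964, 0.19437281]), 'tcp_rot': array([ 7.95451790e-01,  6.06015554e-01, -9.83290957e-04,  7.94727960e-04]), 'contact_force': array([-0.27628058,  0.29613819,  0.04662045]), 'wrist_torque': array([ 0.00319489, -0.01481584, -0.01349658]), 'finger_gap': 0.0926688867729951}
scene {'camera_matrix': array([[481.93505285,   0.        , 315.32197836],
       [  0.        , 481.93505285, 203.1893837 ],
       [  0.        ,   0.        ,   1.        ]]), 'camera_from_world': array([[-0.80784094,  0.58918881, -0.01579748,  0.44714822],
       [ 0.3672085 ,  0.48215532, -0.79541446, -0.13597824],
       [-0.46103246, -0.64836934, -0.60
[... 352 characters left out ...]
-0.98049828, -0.01140746, -0.19619633,  0.56509763],
       [ 0.1962706 , -0.00579166, -0.98053267,  1.29271478],
       [ 0.        ,  0.        ,  0.        ,  1.        ]])}
{'camera_matrix': array([[324.24690751,   0.        , 317.0656581 ],
       [  0.        , 324.24690751, 198.32351364],
       [  0.        ,   0.        ,   1.        ]]), 'mount': array([[ 9.99999485e-01, -9.48798993e-04, -3.59687297e-04,
         1.69692010e-04],
       [ 1.01177573e-03,  9.59221921e-01,  2.82652229e-01,
        -7.75589026e-02],
       [ 7.68397892e-05, -2.82652447e-01,  9.59222387e-01,
        -1.88611651e-01],
       [ 0.00000000e+00,  0.00000000e+00,  0.00000000e+00,
         1.00000000e+00]])}
```

View pics/scene0.png

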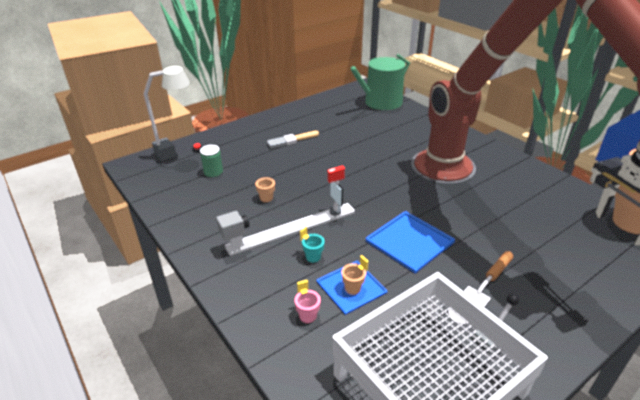

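View pics/top0.png

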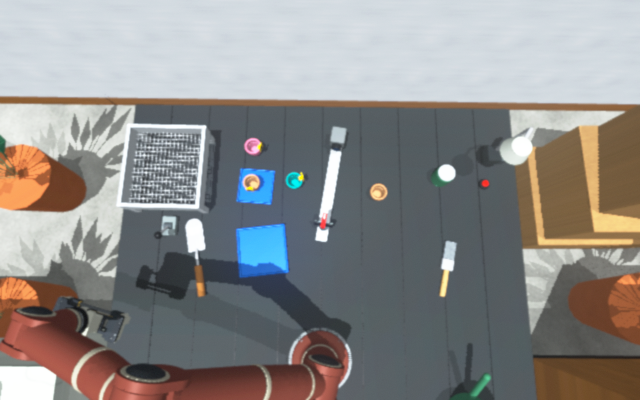

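The scene view shows the tan marked pot at about (354,278) on the small blue tray, with the turquoise look-alike at (313,248), the pink one at (307,306) and a larger tray at (410,240). In the top view the candidates are (251,183) tan on the small tray, (295,180) turquoise and (253,147) pink. The tan one on the small tray fits. I'll confirm with enlarged crops.

Run:
```python
import cv2,numpy as np
a=cv2.imread('pics/top0.png')[120:260,220:400]; b=cv2.imread('pics/scene0.png')[160:330,210:410]
cv2.imwrite('pics/ct.png',cv2.resize(a,None,fx=4.4,fy=4.2,interpolation=cv2.INTER_CUBIC))
cv2.imwrite('pics/cs.png',cv2.resize(b,None,fx=3.5,fy=3.5,interpolation=cv2.INTER_CUBIC))
```

```text
(no output)
```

View pics/ct.png

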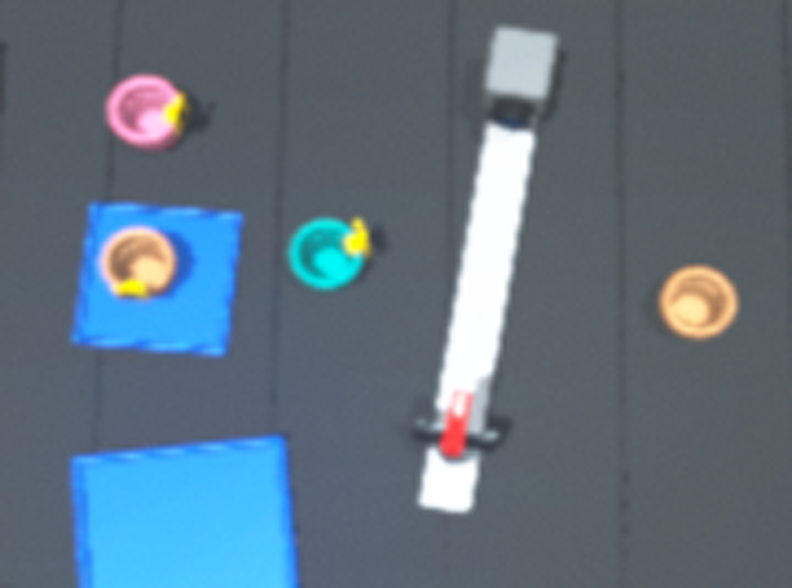

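View pics/cs.png

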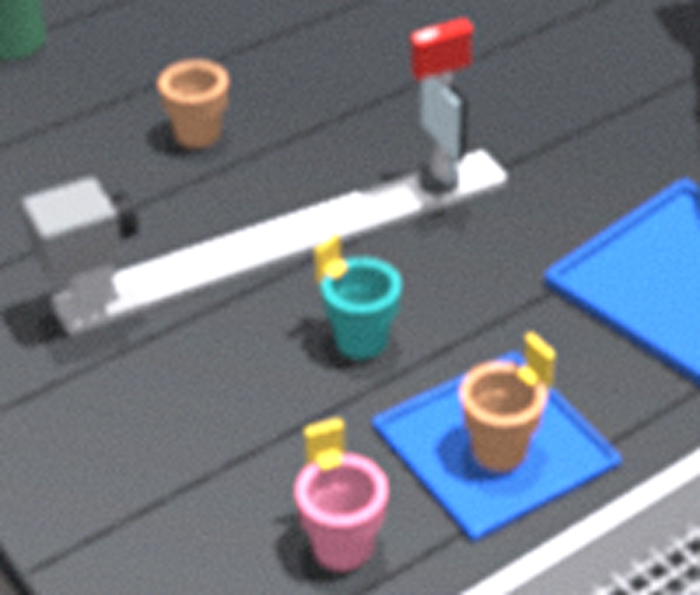

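The crops confirm it: the tan pot with the yellow plate (top crop 138,262) is on the small tray, its marker facing the robot. The plain pot is right of the rail at (698,302), and the mirror grip is at (455,425). Next, rough positions.

```bash
cat > h.py <<'E'
import numpy as np,cv2
from bench import robot, grab_frame, calibration
from scipy.spatial.transform import Rotation as R
def cam(name,st=None):
    c=calibration(name);K=np.array(c['camera_matrix'])
    if name=='wrist':
        T=np.eye(4);T[:3,:3]=R.from_quat(st['tcp_rot']).as_matrix();T[:3,3]=st['tool_pos']
        W=T@np.array(c['mount'])
    else: W=np.linalg.inv(np.array(c['camera_from_world']))
    return K,W
def ray(c,px):
    K,W=c;d=W[:3,:3]@np.linalg.solve(K,[px[0],px[1],1.]);return W[:3,3],d
def onz(c,px,z):
    o,d=ray(c,px);return o+d*(z-o[2])/d[2]
def proj(c,P):
    K,W=c;p=np.linalg.inv(W)@np.append(P,1);q=K@p[:3];return q[:2]/q[2]
def tri(c1,p1,c2,p2):
    A=np.zeros((3,3));b=np.zeros(3)
    for c,p in((c1,p1),(c2,p2)):
        o,d=ray(c,p);d=d/np.linalg.norm(d);M=np.eye(3)-np.outer(d,d);A+=M;b+=M@o
    return np.linalg.solve(A,b)
def grab(name,fn):
    st=robot.read_state();f=grab_frame(name);cv2.imwrite(f'pics/{fn}.png',f[:,:,::-1]);return f,cam(name,st),st
def todelta(st,target,zaxis_yaw=None):
    Rm=R.from_quat(st['tcp_rot']);return Rm.inv().apply(np.array(target)-st['tool_pos'])
E
python3 - <<'E'
from h import *
ct=cam('top');s=(4.4,4.2)
f=lambda x,y:(220+x/4.4-.4,120+y/4.2-.4)
for n,p,z in[('pot rim',(138,258),.064),('tray c',(158,280),.01),('teal',(325,253),.06),('pink',(145,111),.06),('plain',(698,300),.06),('grip top near',(452,450),.168),('grip far',(462,393),.168),('rail end near',(445,512),.012),('cam mid top',(524,35),.112),('railL',(440,395),.012)]:
    print(n,onz(ct,f(*p),z).round(4))
E
```

```text
pot rim [0.6261 0.2566 0.064 ]
tray c [0.6192 0.2489 0.01  ]
teal [0.6334 0.1017 0.06  ]
pink [0.7618 0.2579 0.06  ]
plain [ 0.595  -0.2093  0.06  ]
grip top near [ 0.4484 -0.0057  0.168 ]
grip far [ 0.4936 -0.0128  0.168 ]
rail end near [ 0.4127 -0.0011  0.012 ]
cam mid top [ 0.8167 -0.0616  0.112 ]
railL [0.5165 0.0044 0.012 ]
```

>>> {"method": "send_rows", "body": {"commands": [[[-0.033,0.072,-0.006,0,0,0,93],[-0.033,0.072,-0.006,0,0,0,93],[-0.033,0.072,-0.006,0,0,0,93],[-0.033,0.072,-0.006,0,0,0,93],[-0.033,0.072,-0.006,0,0,0,93]]]}}

```text
t: 0.6
tool_pos: [0.3491, 0.4748, 0.2077]
tcp_rot: [0.789, 0.614, -0.006, -0.001]
contact_force: [-0.0, 0.8, -0.5]
finger_gap: 0.0929
```

>>> {"method": "send_rows", "body": {"commands": [[[-0.035,0.072,0,0,0,-0.034,93],[-0.037,0.071,0,0,0,-0.034,93],[-0.04,0.07,0,0,0,-0.034,93],[-0.042,0.069,0,0,0,-0.034,93],[-0.044,0.067,0,0,0,-0.034,93]]]}}

```text
t: 1.1
tool_pos: [0.54, 0.3142, 0.2052]
tcp_rot: [0.728, 0.685, -0.007, -0.002]
contact_force: [1.1, 0.4, -0.2]
finger_gap: 0.0931
```

>>> {"method": "send_rows", "body": {"commands": [[[-0.046,0.064,0,0,0,-0.034,93],[-0.046,0.064,0,0,0,-0.034,93],[0,0,0,0,0,0,93],[0,0,0,0,0,0,93]]]}}

```text
t: 1.5
tool_pos: [0.6223, 0.2417, 0.2011]
tcp_rot: [0.708, 0.706, -0.01, -0.0]
contact_force: [-0.1, 1.8, -0.4]
finger_gap: 0.093
```

Run:
```python
from h import *
f,c,st=grab('wrist','w1');print(st['tool_pos'],st['joint_pos'].round(2),R.from_quat(st['tcp_rot']).as_matrix().round(3))
```

```text
[0.62234642 0.24167166 0.20108949] [-0.38  0.65 -0.04  1.34  0.03  1.17  1.14] [[ 0.002  1.    -0.014]
 [ 1.    -0.002 -0.013]
 [-0.013 -0.014 -1.   ]]
```

View pics/w1.png

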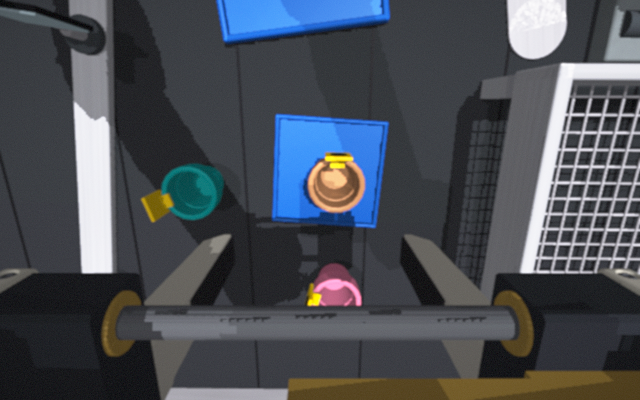

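The wrist view shows the tan pot at (336,183) on the small tray with the yellow plate's top edge at (339,159), squarely towards the robot. The turquoise pot is at (192,190) and the pink one at (335,290). Now I'll measure the pot.

```bash
cat >> h.py <<'E'
def pot(f,c,roi,tag,zr=.064,zm=.092):
    x0,y0,x1,y1=roi;hsv=cv2.cvtColor(f,cv2.COLOR_RGB2HSV)
    M=np.zeros(f.shape[:2],np.uint8);M[y0:y1,x0:x1]=255
    ye=cv2.inRange(hsv,(22,150,120),(33,255,255))&M
    te=cv2.inRange(hsv,(3,60,60),(21,255,255))&M
    k=np.ones((3,3),np.uint8)
    cn=max(cv2.findContours(cv2.morphologyEx(te|ye,cv2.MORPH_CLOSE,k),cv2.RETR_EXTERNAL,cv2.CHAIN_APPROX_NONE)[0],key=cv2.contourArea)
    v=f.copy();v[te>0]=(255,0,255);v[ye>0]=(0,255,0)
    cv2.imwrite(f'pics/{tag}.png',cv2.resize(v[y0:y1,x0:x1,::-1],None,fx=5,fy=5,interpolation=cv2.INTER_NEAREST))
    return ye,te,cn
E
python3 - <<'E'
from h import *
f=cv2.imread('pics/w1.png')[:,:,::-1].copy();st=robot.read_state();c=cam('wrist',st)
ye,te,cn=pot(f,c,(290,135,390,235),'m1')
print('yellow rect',cv2.minAreaRect(cv2.findContours(ye,cv2.RETR_EXTERNAL,cv2.CHAIN_APPROX_NONE)[0][0]),cv2.connectedComponentsWithStats(ye)[2][1:])
ys,xs=np.nonzero(te);print('tan',xs.min(),xs.max(),ys.min(),ys.max())
for p in((0.62,.25,.064),(0.62,.28,.064),(.62,.22,.064),(.65,.25,.064)):print(p,proj(c,p))
E
```

```text
yellow rect ((337.9114685058594, 160.77056884765625), (26.06743812561035, 14.53184700012207), 2.8624050617218018) [[325 153  27  16 260]]
tan 308 363 153 211
(0.62, 0.25, 0.064) [329.03043678 180.34737513]
(0.62, 0.28, 0.064) [358.230558   180.33479198]
(0.62, 0.22, 0.064) [299.91652141 180.35992114]
(0.65, 0.25, 0.064) [328.8602712  208.17078947]
```

View pics/m1.png

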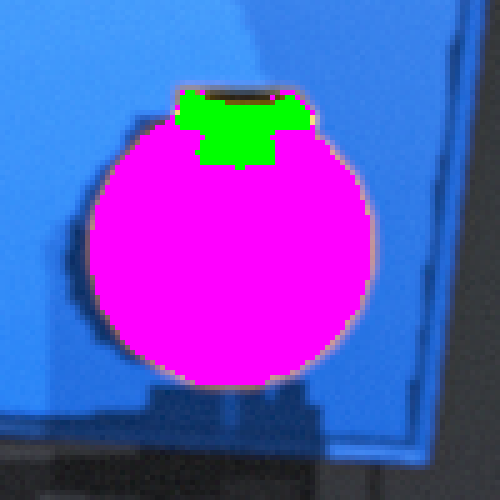

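```bash
cat >> h.py <<'E'
from scipy.optimize import least_squares
def measure(f,c,roi,tag,yaw0=None):
    ye,te,cn=pot(f,c,roi,tag)
    pts=np.array([onz(c,p,.064)[:2] for p in cn[:,0]])
    ye_pts=np.argwhere(ye>0)[:,::-1].astype(float)
    yc=onz(c,ye_pts.mean(0),.085)[:2]
    # rim circle with known r: exclude points on the yellow side
    ctr=pts.mean(0)
    for _ in range(4):
        d=pts-ctr;u=(yc-ctr)/np.linalg.norm(yc-ctr)
        cosv=(d@u)/np.linalg.norm(d,axis=1);r=np.linalg.norm(d,axis=1)
        s=(cosv<0.4)&(abs(r-.03)<.004)
        ctr=least_squares(lambda q:np.linalg.norm(pts[s]-q[:2],axis=1)-q[2],[*ctr,.03],loss='soft_l1',f_scale=.001).x
        rr=ctr[2];ctr=ctr[:2]
    return ctr,rr,ye,pts
E
python3 - <<'E'
from h import *
f=cv2.imread('pics/w1.png')[:,:,::-1].copy();st=robot.read_state();c=cam('wrist',st)
ctr,r,ye,_=measure(f,c,(290,135,390,235),'m1');print(ctr,r)
g=cv2.imread('pics/w1.png')[140:215,295:375];cv2.imwrite('pics/w1c.png',cv2.resize(g,None,fx=8,fy=8,interpolation=cv2.INTER_CUBIC))
E
```

```text
[0.62474516 0.25677375] 0.028530100713395987
```

View pics/w1c.png

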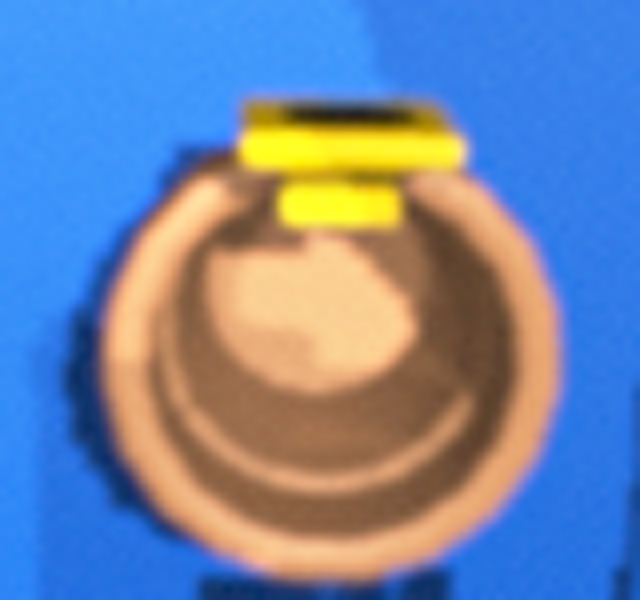

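```bash
python3 - <<'E'
from h import *
st=robot.read_state();c=cam('wrist',st)
P=lambda x,y,z=.092:onz(c,(295+x/8-.44,140+y/8-.44),z)[:2]
ctr=np.array([.62475,.25677])
a,b=P(242,148),P(468,151);m=(a+b)/2;print(a,b,np.linalg.norm(b-a),m-ctr)
d=b-a;print('yaw edge',np.degrees(np.arctan2(d[0],-d[1]))%360,'pos',np.degrees(np.arctan2(*(m-ctr)[::-1]))%360)
E
python3 - <<'E'
# rail from initial top picture
from h import *
f=cv2.imread('pics/top0.png')[:,:,::-1].copy();c=cam('top')
hsv=cv2.cvtColor(f,cv2.COLOR_RGB2HSV)
M=np.zeros(f.shape[:2],np.uint8);M[120:245,305:355]=255
w=cv2.inRange(f,(170,170,170),(255,255,255))&M
cs=cv2.findContours(w,cv2.RETR_EXTERNAL,cv2.CHAIN_APPROX_NONE)[0]
for k in cs:
    if cv2.contourArea(k)>15: print(cv2.minAreaRect(k),cv2.contourArea(k))
pts=np.argwhere(w>0)[:,::-1]
# per-row mid for rows 155..200
L=[];Rr=[]
for y in list(range(152,212))+list(range(228,238)):
    xs=np.nonzero(w[y])[0]
    if len(xs)>5: L.append(onz(c,(xs.min()-.5,y),.012));Rr.append(onz(c,(xs.max()+.5,y),.012))
L=np.array(L);Rr=np.array(Rr)
for q in(L,Rr,(L+Rr)/2):
    p=np.polyfit(q[:,0],q[:,1],1);print(np.degrees(np.arctan(p[0])),np.polyval(p,.471))
red=(cv2.inRange(hsv,(0,120,90),(8,255,255))|cv2.inRange(hsv,(172,120,90),(180,255,255)))&M
k=max(cv2.findContours(red,cv2.RETR_EXTERNAL,cv2.CHAIN_APPROX_NONE)[0],key=cv2.contourArea)
print(cv2.boundingRect(k),cv2.minAreaRect(k))
f2=cv2.imread('pics/scene0.png')
cv2.imwrite('pics/g.png',cv2.resize(f2[155:235,305:375],None,fx=8,fy=7))
E
```

```text
[0.59274454 0.24539261] [0.59313269 0.27145639] 0.026066670926419278 [-0.03181139  0.0016545 ]
yaw edge 179.14679161993328 pos 177.0227530261417
((321.6346130371094, 234.32691955566406), (11.96308422088623, 13.335897445678711), 11.309932708740234) 126.5
((329.6540222167969, 186.0262908935547), (11.636497497558594, 72.53577423095703), 9.688786506652832) 692.5
((337.8513488769531, 134.39187622070312), (12.658721923828125, 14.302711486816406), 9.462321281433105) 156.5
-8.838294946070178 0.01344887536468102
-8.748582835450714 -0.03056970217695855
-8.793364042836458 -0.008560412206125634
(320, 219, 6, 10) ((322.5, 223.5), (9.0, 5.0), 90.0)
```

View pics/g.png

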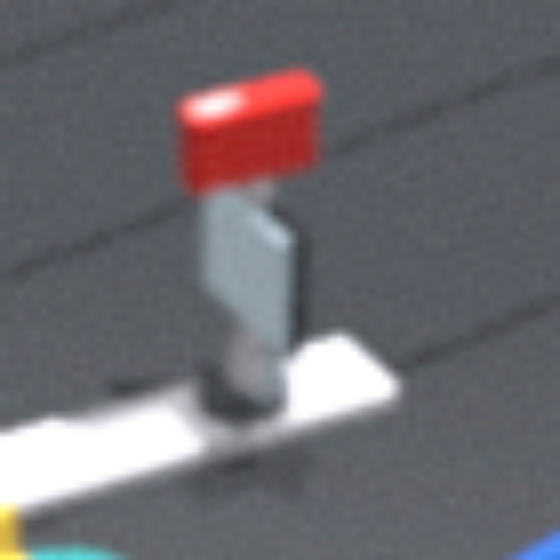

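Run:
```python
from h import *
c=cam('scene')
P=lambda x,y:(305+x/8-.44,155+y/7-.44)
for p in((182,115),(320,85),(253,95),(250,101)):print(onz(c,P(*p),.168))
m=np.array([.471,-.0086]);p=np.array([.62475,.25677]);d=m-p
print(np.degrees(np.arctan2(d[1],d[0]))%360)
```

```text
[ 0.50101796 -0.01024125  0.168     ]
[0.44871734 0.00205651 0.168     ]
[ 0.47218821 -0.00660052  0.168     ]
[ 0.47575597 -0.00376464  0.168     ]
239.9128668141286
```

```bash
cat >> h.py <<'E'
def go(target,yaw,st=None):
    "total shift (x600mm units) & turn (60deg units) in present tool axes to reach target TCP, pointing down, tool x at yaw deg"
    st=st or robot.read_state();Rm=R.from_quat(st['tcp_rot'])
    y=np.radians(yaw);X=np.array([np.cos(y),np.sin(y),0]);Z=np.array([0,0,-1.])
    T=R.from_matrix(np.column_stack([X,np.cross(Z,X),Z]))
    s=Rm.inv().apply(np.array(target)-st['tool_pos'])/.6;w=(Rm.inv()*T).as_rotvec()/np.radians(60)
    m=Rm.as_matrix()
    print('t',st['t'],'pos',st['tool_pos'].round(4),'yaw',np.degrees(np.arctan2(m[1,0],m[0,0])).round(2),'j7',st['joint_pos'][6].round(2),'F',np.round(st['contact_force'],1),'gap',round(st['finger_gap'],4))
    print('shift',s.round(4),'turn',w.round(4),'rows>=',np.linalg.norm(s)/.0833,np.linalg.norm(w)*60/8.59)
E
python3 -c "
from h import *
go((.6248,.2568,.15),89.5)"
```

```text
t 1.55 pos [0.6227 0.2401 0.2009] yaw 89.83 j7 1.14 F [ 0.  -0.8 -0.9] gap 0.0928
shift [0.0292 0.0045 0.0844] turn [-0.0127  0.0153  0.0054] rows>= 1.073130166029822 0.14355947124815202
```

>>> {"method": "send_rows", "body": {"commands": [[[0.015,0.002,0.042,-0.006,0.008,0.003,93],[0.015,0.002,0.042,-0.006,0.008,0.002,93],[0,0,0,0,0,0,93]]]}}

```text
t: 1.85
tool_pos: [0.6221, 0.2618, 0.1498]
tcp_rot: [0.708, 0.706, 0.001, -0.001]
contact_force: [-1.3, -0.8, -0.6]
finger_gap: 0.0932
```

Run:
```python
from h import *
go((.6248,.2568,.033),89.5)
f,c,st=grab('wrist','w2')
print(proj(c,(.6248,.2568,.064)),proj(c,(.5928,.2568,.092)))
```

```text
t 1.85 pos [0.6221 0.2618 0.1498] yaw 89.78 j7 1.11 F [-1.3 -0.8 -0.6] gap 0.0932
shift [-0.0089  0.0046  0.1947] turn [-0.0005 -0.0032  0.0047] rows>= 2.3404466371480392 0.03964660238474006
[311.41659706 197.72561091] [310.52473924 168.07448486]
```

View pics/w2.png

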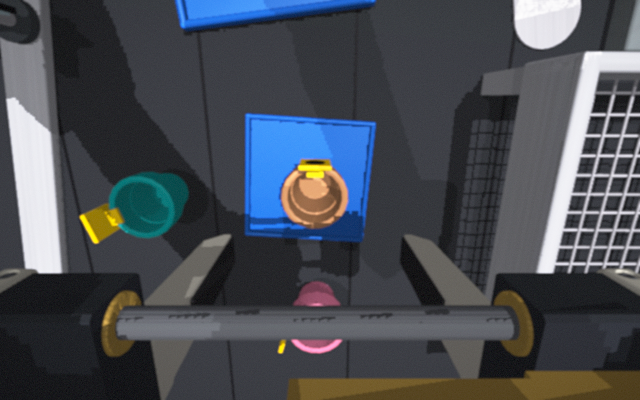

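The pot's rim is centred near (314,197), within about 3 px of where I predicted, and the plate's top edge is at (315,169). I'll re-measure.

Run:
```python
from h import *
f=cv2.imread('pics/w2.png')[:,:,::-1].copy();st=robot.read_state();c=cam('wrist',st)
ctr,r,ye,_=measure(f,c,(270,145,362,240),'m2');print(ctr,r,st['tool_pos'])
g=cv2.imread('pics/w2.png')[150:235,272:357];cv2.imwrite('pics/w2c.png',cv2.resize(g,None,fx=7,fy=7,interpolation=cv2.INTER_CUBIC))
go((ctr[0],ctr[1],.033),89.5)
```

```text
[0.62614029 0.25936176] 0.028691807615838942 [0.62328534 0.26188086 0.1518821 ]
t 1.9 pos [0.6233 0.2619 0.1519] yaw 89.77 j7 1.11 F [-0.1  0.3  0.1] gap 0.0927
shift [-0.005   0.0043  0.1981] turn [ 0.0024 -0.004   0.0046] rows>= 2.3798130948554657 0.045659502915399
```

View pics/w2c.png

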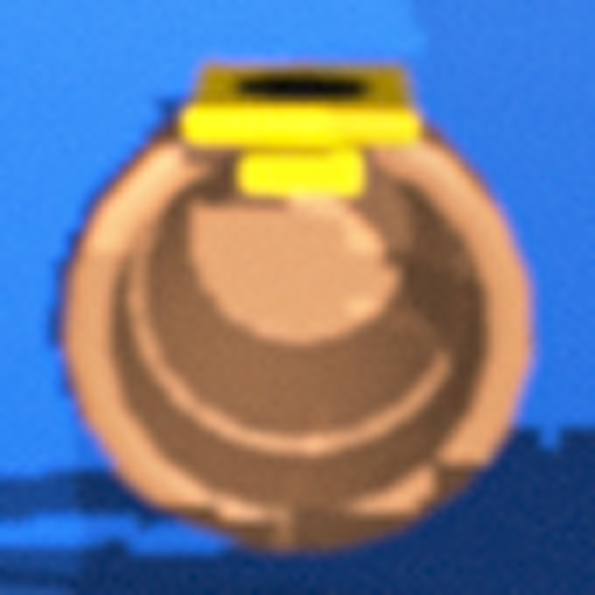

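>>> {"method": "send_rows", "body": {"commands": [[[-0.003,0.003,0.06,0,-0.002,0.003,93],[-0.003,0.002,0.06,0,-0.002,0.002,93],[0,0,0.05,0,0,0,93],[0,0,0.02,0,0,0,93],[0,0,0,0,0,0,93]]]}}

```text
t: 2.4
tool_pos: [0.631, 0.2647, 0.0451]
tcp_rot: [0.708, 0.706, 0.008, 0.004]
contact_force: [-0.0, -0.2, 0.3]
finger_gap: 0.0929
```

Run:
```python
from h import *
go((.6258,.2587,.035),89.5)
f,c,st=grab('wrist','w3')
```

```text
t 2.4 pos [0.631  0.2647 0.0451] yaw 89.84 j7 1.1 F [-0.  -0.2  0.3] gap 0.0929
shift [-0.0101 -0.0089  0.0166] turn [ 0.0163 -0.0061  0.0056] rows>= 0.25596439867541587 0.1273918129230071
```

View pics/w3.png

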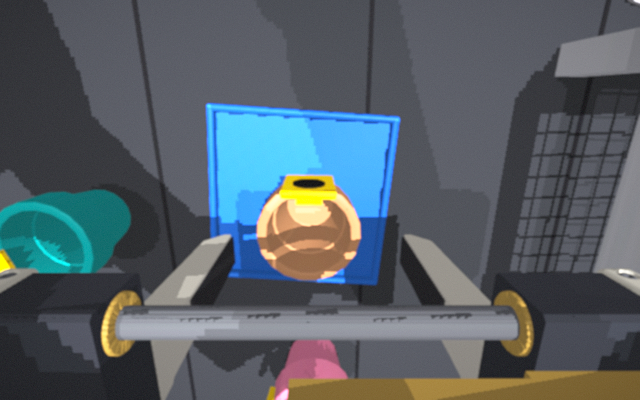

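The pot is between the fingers, with the rim centred at (309,230) and the finger midpoint at about 317, so I'm about 6 mm off. Correcting, then closing.

>>> {"method": "send_rows", "body": {"commands": [[[-0.01,-0.009,0.016,0.016,-0.006,0.005,93],[0,0,0,0,0,0,93]]]}}

```text
t: 2.65
tool_pos: [0.6281, 0.2598, 0.0397]
tcp_rot: [0.71, 0.704, 0.003, 0.001]
contact_force: [0.6, 0.1, -0.0]
finger_gap: 0.093
```

Run:
```python
from h import *
go((.6258,.2587,.035),89.5)
```

```text
t 2.65 pos [0.6281 0.2598 0.0397] yaw 89.54 j7 1.11 F [ 0.6  0.1 -0. ] gap 0.093
shift [-0.002  -0.0038  0.0078] turn [ 0.0059 -0.0027  0.0006] rows>= 0.10648935133827551 0.045653052993813135
```

>>> {"method": "send_rows", "body": {"commands": [[[-0.002,-0.004,0.006,0.006,-0.003,0,93],[0,0,0,0,0,0,50],[0,0,0,0,0,0,50],[0,0,0,0,0,0,50],[0,0,0,0,0,0,50]]], "newtons": 8}}

```text
t: 3.15
tool_pos: [0.6277, 0.2591, 0.0391]
tcp_rot: [0.71, 0.704, 0.002, 0.001]
contact_force: [0.2, -1.1, -0.2]
finger_gap: 0.0653
```

>>> {"method": "send_rows", "body": {"commands": [[[0,0,0,0,0,0,50],[0,0,0,0,0,0,50],[0,0,0,0,0,0,50]]]}}

```text
t: 3.45
tool_pos: [0.6277, 0.2594, 0.0392]
tcp_rot: [0.71, 0.704, 0.002, 0.001]
contact_force: [0.5, 0.7, 0.9]
finger_gap: 0.0593
```

Run:
```python
from h import *
go((.6258,.2587,.037),150.5)
```

```text
t 3.45 pos [0.6277 0.2594 0.0392] yaw 89.52 j7 1.11 F [0.5 0.7 0.9] gap 0.0593
shift [-0.0012 -0.0032  0.0036] turn [ 5.3000e-03  6.0000e-04 -1.0164e+00] rows>= 0.059159675716602585 7.09956728272391
```

>>> {"method": "send_rows", "body": {"commands": [[[0,0,-0.006,0.003,0,0,50],[0,0,0,0,0,-0.06,50],[0,0,0,0,0,-0.12,50],[0,0,0,0,0,-0.12,50],[0,0,0,0,0,-0.12,50]]]}}

```text
t: 3.95
tool_pos: [0.6263, 0.2588, 0.042]
tcp_rot: [0.532, 0.847, -0.001, -0.001]
contact_force: [-0.4, 0.3, -1.9]
finger_gap: 0.0599
```

Run:
```python
from h import *
go((.6265,.259,.04),150.5)
```

```text
t 3.95 pos [0.6263 0.2588 0.042 ] yaw 115.67 j7 1.46 F [-0.4  0.3 -1.9] gap 0.0599
shift [0.0002 0.0005 0.0034] turn [-0.0016 -0.0007 -0.5805] rows>= 0.04103550651358649 4.054692222925395
```

>>> {"method": "send_rows", "body": {"commands": [[[0,0,0,0,0,-0.12,50],[0,0,0,0,0,-0.12,50],[0,0,0,0,0,-0.12,50],[0,0,0,0,0,-0.12,50],[0,0,0,0,0,-0.05,50]]]}}

```text
t: 4.45
tool_pos: [0.6257, 0.2565, 0.0411]
tcp_rot: [0.269, 0.963, -0.003, -0.002]
contact_force: [-0.1, -0.5, -1.8]
finger_gap: 0.0598
```

Run:
```python
from h import *
go((.6265,.259,.038),150.5)
f,c,st=grab('wrist','w4');go((.6265,.259,.038),150.5)
```

```text
t 4.45 pos [0.6257 0.2565 0.0411] yaw 148.82 j7 1.93 F [-0.1 -0.5 -1.8] gap 0.0598
shift [0.001  0.0043 0.0051] turn [-0.0055 -0.002  -0.028 ] rows>= 0.08075391413075318 0.19963290871795272
t 4.5 pos [0.6257 0.2563 0.041 ] yaw 148.83 j7 1.93 F [-0.1  0.3 -2.1] gap 0.0594
shift [0.0013 0.0046 0.005 ] turn [-0.0057 -0.002  -0.0278] rows>= 0.08243409355384475 0.199007673282233
```

View pics/w4.png

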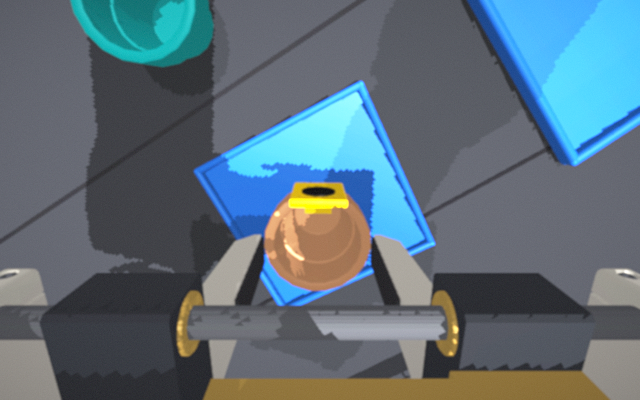

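The pot has turned with the gripper: the plate at (319,196) is in line with the rim centre at (318,238). I'll measure the plate's edge against the tool axes.

Run:
```python
from h import *
f=cv2.imread('pics/w4.png')[:,:,::-1].copy();st=robot.read_state();c=cam('wrist',st)
hsv=cv2.cvtColor(f,cv2.COLOR_RGB2HSV)
ye=cv2.inRange(hsv,(22,150,60),(33,255,255));ye[:170]=0;ye[220:]=0
ys,xs=np.nonzero(ye);print(xs.min(),xs.max(),ys.min(),ys.max())
g=cv2.imread('pics/w4.png')[170:295,255:380];cv2.imwrite('pics/w4c.png',cv2.resize(g,None,fx=6,fy=4.8,interpolation=cv2.INTER_CUBIC))
```

```text
288 348 183 213
```

View pics/w4c.png

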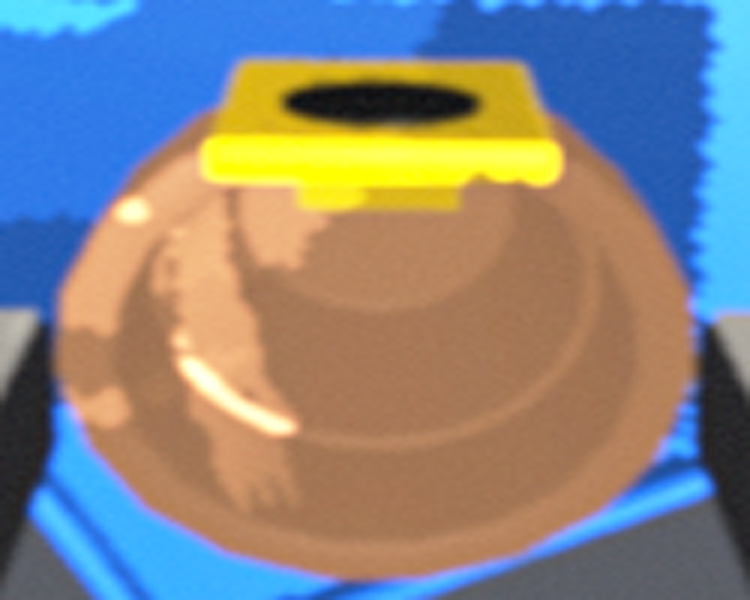

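>>> {"method": "send_rows", "body": {"commands": [[[0,0,0,0,0,-0.036,50],[0,0,0.004,0,0,0,50],[0,0,0.002,0,0,0,50],[0,0,0,0,0,0,50]]]}}

```text
t: 4.9
tool_pos: [0.6259, 0.2559, 0.039]
tcp_rot: [0.253, 0.967, -0.003, -0.002]
contact_force: [-0.4, -0.1, -1.4]
finger_gap: 0.0594
```

Run:
```python
from h import *
go((.6257,.2565,.038),150.7)
```

```text
t 4.9 pos [0.6259 0.2559 0.039 ] yaw 150.7 j7 1.95 F [-0.4 -0.1 -1.4] gap 0.0594
shift [0.0008 0.0007 0.0017] turn [-0.0059 -0.0021 -0.0001] rows>= 0.023599966710350584 0.0439279024800617
```

>>> {"method": "send_rows", "body": {"commands": [[[0,0,0.002,0,0,0,50],[0,0,0.002,0,0,0,50],[0,0,0,0,0,0,50]]]}}

```text
t: 5.2
tool_pos: [0.6263, 0.2564, 0.039]
tcp_rot: [0.254, 0.967, -0.003, -0.001]
contact_force: [0.4, -0.5, -1.1]
finger_gap: 0.0596
```

Run:
```python
from h import *
go((.6257,.2565,.038),150.7)
```

```text
t 5.2 pos [0.6263 0.2564 0.039 ] yaw 150.56 j7 1.95 F [ 0.4 -0.5 -1.1] gap 0.0596
shift [ 0.0009 -0.0002  0.0016] turn [-0.0053 -0.0009 -0.0024] rows>= 0.022680913486945627 0.04131683832372899
```

>>> {"method": "send_rows", "body": {"commands": [[[0,0,0.005,0,0,0,50],[0,0,0.005,0,0,0,50]]]}}

```text
t: 5.4
tool_pos: [0.6271, 0.2572, 0.0365]
tcp_rot: [0.255, 0.967, -0.002, -0.0]
contact_force: [-2.5, -0.6, 10.9]
finger_gap: 0.0601
```

Run:
```python
from h import *
go((.6257,.2565,.038),150.7)
```

```text
t 5.4 pos [0.6271 0.2572 0.0365] yaw 150.49 j7 1.95 F [-2.5 -0.6 10.9] gap 0.0601
shift [ 0.0014 -0.0022 -0.0025] turn [-0.0034  0.0008 -0.0036] rows>= 0.04351703142235678 0.03469912454578209
```

>>> {"method": "send_rows", "body": {"commands": [[[0,0,-0.001,0,0,0,50],[0,0,-0.001,0,0,0,50]]]}}

```text
t: 5.6
tool_pos: [0.6272, 0.2573, 0.0374]
tcp_rot: [0.255, 0.967, -0.002, 0.0]
contact_force: [-0.6, 0.6, -2.4]
finger_gap: 0.0599
```

>>> {"method": "send_rows", "body": {"commands": [[[0,0,0,0,0,0,66],[0,0,0,0,0,0,75],[0,0,0,0,0,0,93],[0,0,0,0,0,0,93]]]}}

```text
t: 6.0
tool_pos: [0.6273, 0.257, 0.036]
tcp_rot: [0.255, 0.967, -0.002, -0.0]
contact_force: [0.6, -1.0, -0.2]
finger_gap: 0.0854
```

Run:
```python
from h import *
go((.6257,.2565,.16),150.7)
f,c,st=grab('wrist','w5')
g=f[170:295,255:380,::-1];cv2.imwrite('pics/w5c.png',cv2.resize(g,None,fx=6,fy=4.8,interpolation=cv2.INTER_CUBIC))
```

```text
t 6.0 pos [0.6273 0.257  0.036 ] yaw 150.42 j7 1.95 F [ 0.6 -1.  -0.2] gap 0.0854
shift [ 0.0017 -0.0028 -0.2067] turn [-0.0037  0.0009 -0.0046] rows>= 2.4816059134913138 0.04182146625663537
```

View pics/w5c.png

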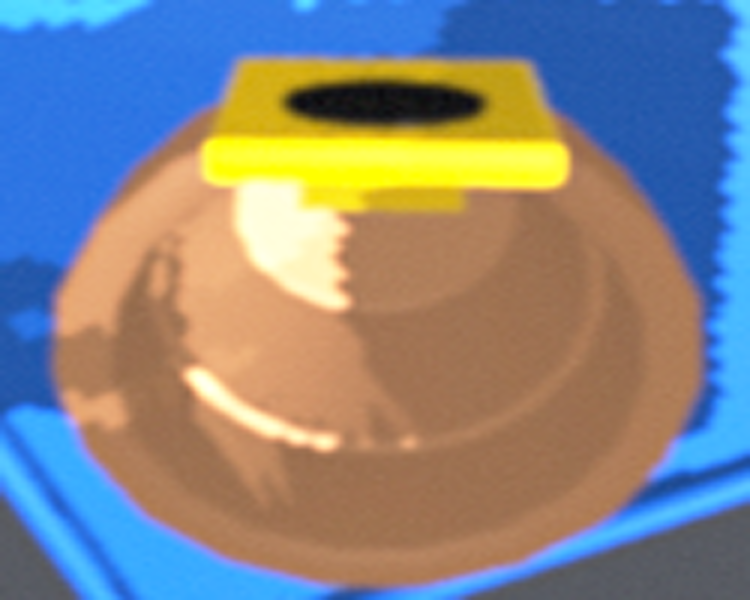

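The pot stands free and upright with the plate square to the tool. Lifting away.

>>> {"method": "send_rows", "body": {"commands": [[[0.002,0,-0.05,0,0,0,93],[0,-0.001,-0.07,0,0,0,93],[0,-0.001,-0.075,0,0,0,93],[0,0,-0.075,0,0,0,93],[0,0,0,0,0,0,93]]]}}

```text
t: 6.55
tool_pos: [0.625, 0.2568, 0.2014]
tcp_rot: [0.255, 0.967, -0.003, -0.002]
contact_force: [-1.1, 0.8, 0.1]
finger_gap: 0.0928
```

Run:
```python
from h import *
f,c,st=grab('wrist','w6')
go((.472,-.0088,.2),81.2,st)
print(R.from_quat(st['tcp_rot']).as_matrix().round(3))
np.save('w6.npy',np.r_[st['tool_pos'],st['tcp_rot']])
```

```text
t 6.55 pos [0.625  0.2568 0.2014] yaw 150.44 j7 2.01 F [-1.1  0.8  0.1] gap 0.0928
shift [ 0.0034 -0.5108  0.0063] turn [-0.0079  0.0024  1.154 ] rows>= 6.133053869438854 8.060533709706862
[[-0.87   0.493 -0.006]
 [ 0.493  0.87  -0.006]
 [ 0.002 -0.008 -1.   ]]
```

View pics/w6.png

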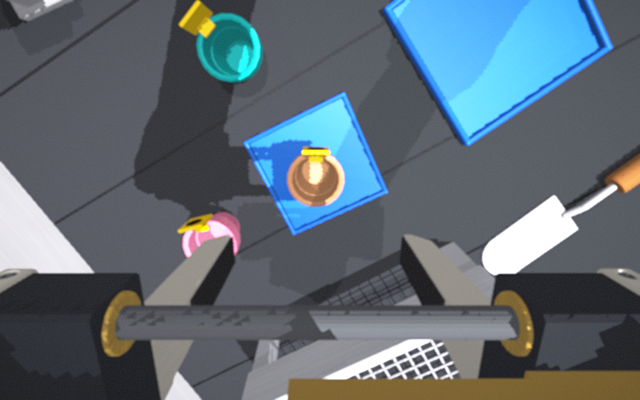

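The pot at (316,178) stands in the tray with its plate at (315,153). Next I'll move above the mirror.

>>> {"method": "send_rows", "body": {"commands": [[[0,-0.06,-0.04,0,0,0,93],[0,-0.075,-0.034,0,0,0,93],[0,-0.075,-0.034,0,0,0,93],[0,-0.075,-0.034,0,0,0,93],[0,-0.075,0,0,0,0,93]]]}}

```text
t: 7.1
tool_pos: [0.5126, 0.0679, 0.2784]
tcp_rot: [0.249, 0.968, -0.008, -0.012]
contact_force: [0.9, 0.0, 0.4]
finger_gap: 0.0932
```

Run:
```python
from h import *
go((.472,-.0088,.29),81.2)
```

```text
t 7.1 pos [0.5126 0.0679 0.2784] yaw 151.1 j7 2.3 F [0.9 0.  0.4] gap 0.0932
shift [-0.0022 -0.145  -0.0163] turn [-0.0297 -0.0037  1.1651] rows>= 1.7520665551145576 8.140503562370895
```

>>> {"method": "send_rows", "body": {"commands": [[[0,-0.07,-0.015,-0.015,0,0.05,93],[0,-0.065,-0.005,-0.015,0,0.12,93],[0,0,0,0,0,0.13,93],[0,0,0,0,0,0.135,93],[0,0,0,0,0,0.135,93]]]}}

```text
t: 7.6
tool_pos: [0.4622, -0.0159, 0.286]
tcp_rot: [0.537, 0.844, -0.001, -0.013]
contact_force: [1.3, -0.4, 0.3]
finger_gap: 0.093
```

>>> {"method": "send_rows", "body": {"commands": [[[0,0,0,0,0,0.135,93],[0,0,0,0,0,0.135,93],[0,0,0,0,0,0.135,93],[0,0,0,0,0,0.09,93],[0,0,0,0,0,0,93]]]}}

```text
t: 8.1
tool_pos: [0.4568, -0.0175, 0.2787]
tcp_rot: [0.744, 0.668, -0.011, -0.017]
contact_force: [-0.1, 0.2, 0.4]
finger_gap: 0.0929
```

Run:
```python
from h import *
f,c,st=grab('wrist','w7')
go((.472,-.0088,.29),81.2,st)
print(st['joint_pos'].round(2),proj(c,(.472,-.0088,.168)))
np.save('w7.npy',np.r_[st['tool_pos'],st['tcp_rot']])
```

```text
t 8.1 pos [ 0.4568 -0.0175  0.2787] yaw 83.86 j7 1.41 F [-0.1  0.2  0.4] gap 0.0929
shift [ 0.0173  0.0229 -0.0197] turn [-0.039  -0.0057  0.0445] rows>= 0.41788981876555553 0.4154842385051392
[ 0.13  0.26 -0.18  1.78  0.04  1.14  1.41] [327.06547323 206.44772578]
```

View pics/w7.png

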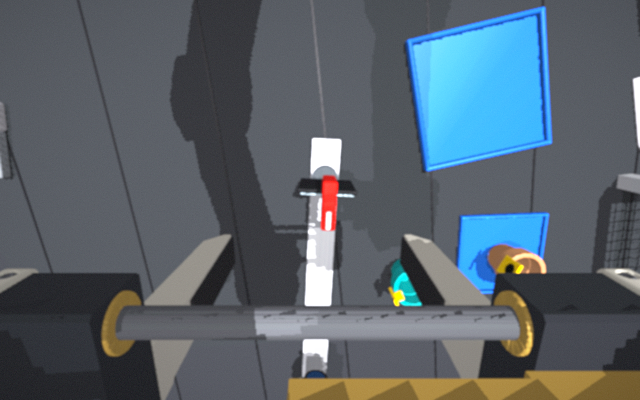

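The wrist view shows the red grip from (329,177) to (328,230), near my prediction of (327,206). The marked pot, at right around (515,262), shows its plate facing the mirror.

Run:
```python
from h import *
s=np.load('w7.npy');st={'tool_pos':s[:3],'tcp_rot':s[3:]};c=cam('wrist',st)
f=cv2.imread('pics/w7.png')
cv2.imwrite('pics/w7c.png',cv2.resize(f[165:240,290:365],None,fx=8,fy=8,interpolation=cv2.INTER_CUBIC))
rgb=f[:,:,::-1].copy();hsv=cv2.cvtColor(rgb,cv2.COLOR_RGB2HSV)
red=(cv2.inRange(hsv,(0,120,60),(8,255,255))|cv2.inRange(hsv,(172,120,60),(180,255,255)));red[:165]=0;red[245:]=0
ys,xs=np.nonzero(red);print(xs.min(),xs.max(),ys.min(),ys.max())
# rail sides
w=cv2.inRange(rgb,(190,190,190),(255,255,255))
L=[];Q=[]
for y in list(range(145,165))+list(range(242,298)):
    x=np.nonzero(w[y,290:350])[0]+290
    if len(x)>10:L.append(onz(c,(x.min()-.5,y),.012));Q.append(onz(c,(x.max()+.5,y),.012))
L=np.array(L);Q=np.array(Q)
for q in(L,Q,(L+Q)/2):
    p=np.polyfit(q[:,0],q[:,1],1);print(np.degrees(np.arctan(p[0])),np.polyval(p,.471),abs(np.polyval(p,q[:,0])-q[:,1]).max())
```

```text
321 339 175 230
-8.883962200545026 -0.027969584788949862 0.0021224240475093484
-9.121938840924873 0.01351919037352435 0.002183178244388192
-9.003533229174817 -0.007229024338638257 0.0014841913719002668
```

View pics/w7c.png

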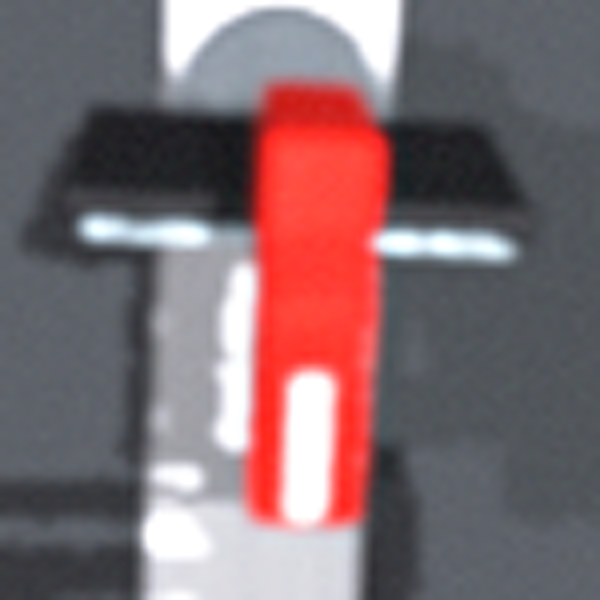

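Run:
```python
from h import *
s=np.load('w7.npy');st={'tool_pos':s[:3],'tcp_rot':s[3:]};c=cam('wrist',st)
P=lambda x,y:onz(c,(290+x/8-.44,165+y/8-.44),.168)
a,b=P(324,128),P(306,523);print(a,b,(a+b)/2,np.linalg.norm(b-a),np.degrees(np.arctan2(b[1]-a[1],b[0]-a[0])))
# pot from w6
s=np.load('w6.npy');st={'tool_pos':s[:3],'tcp_rot':s[3:]};c=cam('wrist',st)
f=cv2.imread('pics/w6.png')[:,:,::-1].copy()
print(measure(f,c,(275,135,360,220),'m6')[:2])
cv2.imwrite('pics/w6c.png',cv2.resize(f[140:215,280:355,::-1],None,fx=8,fy=8,interpolation=cv2.INTER_CUBIC))
```

```text
[ 0.44696117 -0.00341715  0.168     ] [ 0.49598059 -0.01048267  0.168     ] [ 0.47147088 -0.00694991  0.168     ] 0.049526000793835526 -8.201966070746455
(array([0.62590768, 0.25333507]), np.float64(0.02731486024833255))
```

View pics/w6c.png

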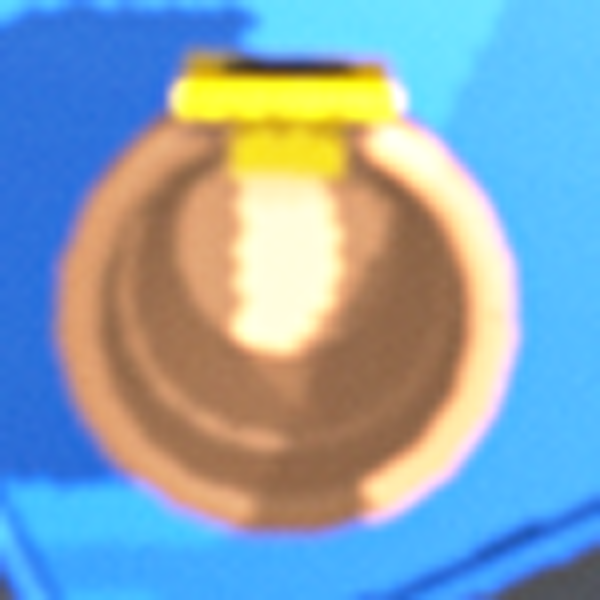

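Run:
```python
from h import *
s=np.load('w6.npy');st={'tool_pos':s[:3],'tcp_rot':s[3:]};c=cam('wrist',st)
P=lambda x,y,z:onz(c,(280+x/8-.44,140+y/8-.44),z)[:2]
ctr=P(288,300,.064);a,b=P(170,98,.092),P(407,99,.092);m=(a+b)/2;d=b-a
print(ctr,m,np.linalg.norm(m-ctr),'edge',(np.degrees(np.arctan2(d[1],d[0]))+90)%360,'pos',np.degrees(np.arctan2(*(m-ctr)[::-1]))%360)
mir=np.array([.4714,-.0075]);
ctr=np.array([.6258,.2563])
v=mir-ctr;print('want',np.degrees(np.arctan2(v[1],v[0]))%360)
mk=ctr+.034*v/np.linalg.norm(v);lens=mir+.277*np.array([np.cos(np.radians(-8.8)),np.sin(np.radians(-8.8))])
am=np.degrees(np.arctan2(*(mk-mir)[::-1]));print(am,'mirror yaw',(am-8.8)/2)
for ph in [25.3]:
  mc=mir+.001*np.array([np.cos(np.radians(ph)),np.sin(np.radians(ph))])
  f=lambda p:np.degrees(np.arctan2(*(p-mc)[::-1]));print((f(mk)+f(lens))/2)
```

```text
[0.62354869 0.25153671] [0.60871973 0.22576527] 0.0297332293525361 edge 240.1189428947211 pos 240.08375010703884
want 239.6599076036723
59.65990760367234 mirror yaw 25.42995380183617
25.431495983085995
```

Pot yaw reads 240.1° by both the edge and the position, against 239.7° wanted, so it's good. The mirror target yaw is about 25.4°, which is 34° from rest. Aligning over the grip.

Run:
```python
from h import *
go((.4715,-.0075,.24),81.2)
```

```text
t 8.15 pos [ 0.4567 -0.0175  0.2786] yaw 83.96 j7 1.41 F [ 0.2 -0.3  0.4] gap 0.0928
shift [0.0188 0.0254 0.0635] turn [-0.0393 -0.0057  0.0461] rows>= 0.8516536656899547 0.42523344188049217
```

>>> {"method": "send_rows", "body": {"commands": [[[0.018,0.025,0,-0.04,-0.006,0.046,93],[0,0,0.06,0,0,0,93],[0,0,0,0,0,0,93]]]}}

```text
t: 8.45
tool_pos: [0.4724, -0.0088, 0.2398]
tcp_rot: [0.758, 0.652, -0.0, 0.0]
contact_force: [-1.2, -0.7, -0.6]
finger_gap: 0.093
```

Run:
```python
from h import *
go((.4715,-.0075,.2),81.2)
```

```text
t 8.45 pos [ 0.4724 -0.0088  0.2398] yaw 81.4 j7 1.33 F [-1.2 -0.7 -0.6] gap 0.093
shift [ 0.0019 -0.0018  0.0663] turn [-0.0001  0.0011  0.0034] rows>= 0.7962913090713961 0.025004609415722846
```

>>> {"method": "send_rows", "body": {"commands": [[[0.002,-0.002,0.06,0,0,0.003,93],[0,0,0.06,0,0,0,93],[0,0,0.03,0,0,0,93],[0,0,0,0,0,0,93]]]}}

```text
t: 8.85
tool_pos: [0.4751, -0.0077, 0.1508]
tcp_rot: [0.757, 0.653, 0.002, 0.002]
contact_force: [0.5, 0.0, 0.1]
finger_gap: 0.0923
```

Run:
```python
from h import *
go((.4715,-.0075,.136),81.2)
f,c,st=grab('wrist','w8')
```

```text
t 8.85 pos [ 0.4751 -0.0077  0.1508] yaw 81.51 j7 1.29 F [0.5 0.  0.1] gap 0.0923
shift [-0.0005 -0.0061  0.0246] turn [ 0.0058 -0.0001  0.0052] rows>= 0.3042200339402245 0.05445036298243772
```

View pics/w8.png

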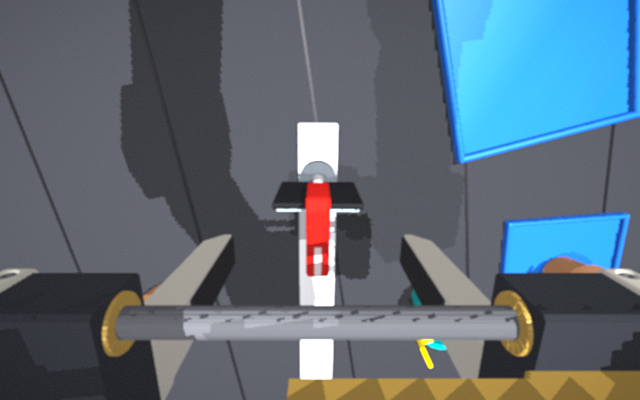

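The grip at (317,230) is centred between the fingers and square to them. Down the last bit, then close.

>>> {"method": "send_rows", "body": {"commands": [[[-0.0005,-0.007,0.026,0.006,0,0.005,93],[0,0,0,0,0,0,60],[0,0,0,0,0,0,30],[0,0,0,0,0,0,5],[0,0,0,0,0,0,5]]], "newtons": 20}}

```text
t: 9.4
tool_pos: [0.4783, -0.0076, 0.1435]
tcp_rot: [0.759, 0.651, 0.006, 0.005]
contact_force: [0.3, 0.3, -0.9]
finger_gap: 0.0654
```

>>> {"method": "send_rows", "body": {"commands": [[[0,0,0,0,0,0,5],[0,0,0,0,0,0,5],[0,0,0,0,0,0,5],[0,0,0,0,0,0,5],[0,0,0,0,0,0,5]]]}}

```text
t: 9.9
tool_pos: [0.4792, -0.0076, 0.1449]
tcp_rot: [0.759, 0.651, 0.007, 0.006]
contact_force: [0.1, -0.1, 0.3]
finger_gap: 0.0255
```

Run:
```python
from h import *
st=robot.read_state();go((.4715,-.0075,.136),115.4,st);print(st['wrist_torque'])
```

```text
t 9.9 pos [ 0.4792 -0.0076  0.1449] yaw 81.27 j7 1.29 F [ 0.1 -0.1  0.3] gap 0.0255
shift [-0.0019 -0.013   0.0146] turn [ 0.0187  0.0025 -0.5688] rows>= 0.23608746948405301 3.975270809450952
[-0.0346102   0.02944817 -0.02176848]
```

>>> {"method": "send_rows", "body": {"commands": [[[-0.001,-0.016,0.014,0.022,0.002,0,30],[0,-0.006,0.006,0.006,0,0,30]]]}}

```text
t: 10.1
tool_pos: [0.4656, -0.006, 0.1322]
tcp_rot: [0.759, 0.651, -0.002, -0.006]
contact_force: [-0.8, 1.1, -0.1]
finger_gap: 0.0296
```

Run:
```python
from h import *
st=robot.read_state();go((.4715,-.0075,.136),81.2,st);print(st['wrist_torque'])
```

```text
t 10.1 pos [ 0.4656 -0.006   0.1322] yaw 81.27 j7 1.29 F [-0.8  1.1 -0.1] gap 0.0296
shift [-0.0009  0.01   -0.0064] turn [-0.0111 -0.0053  0.0012] rows>= 0.14289530229956413 0.08601330383778792
[-0.00857771  0.02690217 -0.0275628 ]
```

>>> {"method": "send_rows", "body": {"commands": [[[0,0.006,-0.005,-0.007,-0.004,0,30],[0,0,0,0,0,0,5],[0,0,0,0,0,0,5]]]}}

```text
t: 10.4
tool_pos: [0.4683, -0.0066, 0.1342]
tcp_rot: [0.759, 0.651, -0.002, -0.003]
contact_force: [0.2, -0.2, -0.4]
finger_gap: 0.0186
```

Run:
```python
from h import *
st=robot.read_state();go((.4715,-.0075,.136),81.2,st);print(st['wrist_torque'])
```

```text
t 10.4 pos [ 0.4683 -0.0066  0.1342] yaw 81.28 j7 1.28 F [ 0.2 -0.2 -0.4] gap 0.0186
shift [-0.0006  0.0055 -0.003 ] turn [-0.0065 -0.0006  0.0013] rows>= 0.07627184956258892 0.04674866808688706
[ 0.00485914 -0.01776071 -0.03833888]
```

>>> {"method": "send_rows", "body": {"commands": [[[0,0.005,-0.003,-0.007,0,0,5],[0,0,0,0,0,0,5],[0,0,0,0,0,0,5],[0,0,0,0,0,0,5]]]}}

```text
t: 10.8
tool_pos: [0.4697, -0.0066, 0.1351]
tcp_rot: [0.759, 0.652, -0.001, -0.001]
contact_force: [0.5, 0.0, -2.3]
finger_gap: 0.0135
```

Run:
```python
from h import *
st=robot.read_state();go((.4715,-.0075,.136),115.4,st);print(st['wrist_torque'])
```

```text
t 10.8 pos [ 0.4697 -0.0066  0.1351] yaw 81.31 j7 1.28 F [ 0.5  0.  -2.3] gap 0.0135
shift [-0.0011  0.0032 -0.0016] turn [-0.0026 -0.0014 -0.5682] rows>= 0.04509603409027554 3.96862998642026
[0.10526102 0.05341001 0.00298491]
```

>>> {"method": "send_rows", "body": {"commands": [[[0,0,0,0,0,-0.07,5],[0,0,0,0,0,-0.1,5],[0,0,0,0,0,-0.1,5],[0,0,0,0,0,-0.1,5],[0,0,0,0,0,-0.1,5]]]}}

```text
t: 11.3
tool_pos: [0.4697, -0.0075, 0.135]
tcp_rot: [0.57, 0.822, -0.001, -0.001]
contact_force: [-0.0, 0.7, -3.4]
finger_gap: 0.0138
```

Run:
```python
from h import *
st=robot.read_state();go((.4705,-.007,.136),115.4,st);print(st['wrist_torque'])
```

```text
t 11.3 pos [ 0.4697 -0.0075  0.135 ] yaw 110.52 j7 1.7 F [-0.   0.7 -3.4] gap 0.0138
shift [ 0.0003  0.0015 -0.0016] turn [-0.0024 -0.0005 -0.0813] rows>= 0.026410314822869235 0.56834618871745
[ 0.07375064  0.02178257 -0.02274246]
```

>>> {"method": "send_rows", "body": {"commands": [[[0,0,0,0,0,-0.05,5],[0,0,0,0,0,-0.02,5],[0,0,0,0,0,0,5]]]}}

```text
t: 11.6
tool_pos: [0.4698, -0.0076, 0.135]
tcp_rot: [0.538, 0.843, -0.001, -0.001]
contact_force: [-0.8, 0.1, -2.6]
finger_gap: 0.0138
```

Run:
```python
from h import *
st=robot.read_state();go((.4705,-.007,.136),115.4,st);print(st['wrist_torque'])
f,c,st=grab('wrist','w9');np.save('w9.npy',np.r_[st['tool_pos'],st['tcp_rot']])
grab('scene','s9');grab('top','t9')
f=cv2.imread('pics/s9.png')
cv2.imwrite('pics/s9c.png',cv2.resize(f[150:330,230:410],None,fx=3.3,fy=3.3,interpolation=cv2.INTER_CUBIC))
```

```text
t 11.6 pos [ 0.4698 -0.0076  0.135 ] yaw 114.88 j7 1.76 F [-0.8  0.1 -2.6] gap 0.0138
shift [ 0.0004  0.0014 -0.0016] turn [-0.0019 -0.0011 -0.0087] rows>= 0.02605563785106072 0.06273086664743244
[ 0.20716156  0.020578   -0.00363125]
```

View pics/w9.png

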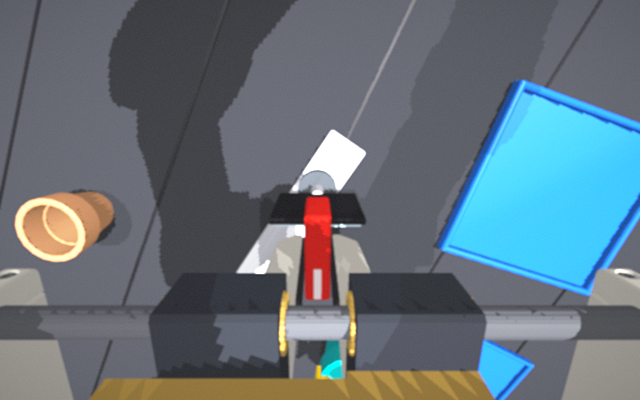

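View pics/s9c.png

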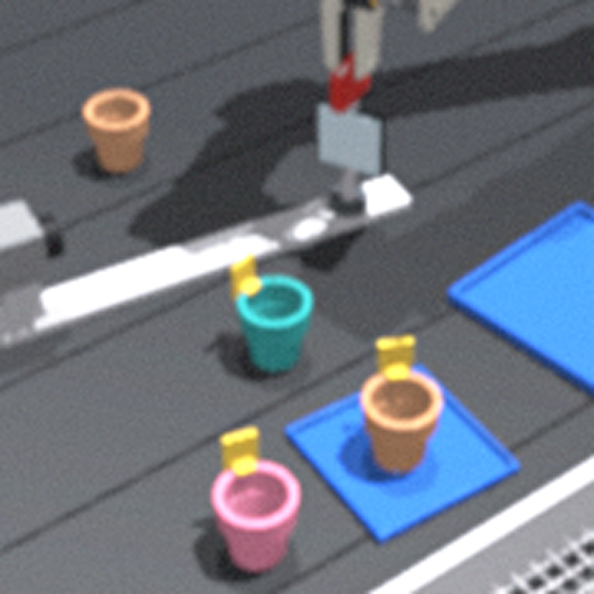

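View pics/t9.png

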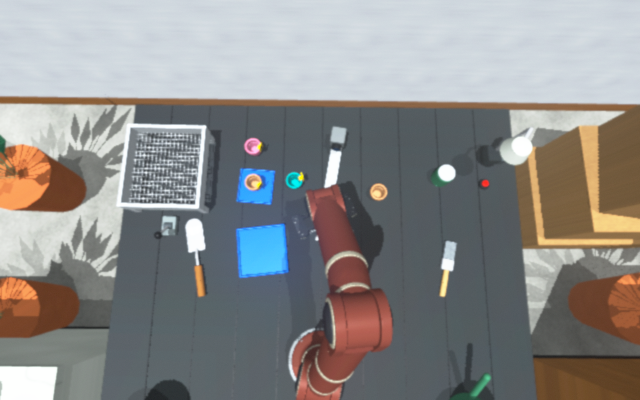

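All views agree. In the wrist picture the red bar (317,250) is held square with the mirror backing at (270–365, 222). The scene crop shows the mirror face turned towards the marked pot, which is upright on its tray. I'll check the mirror edge angle relative to the tool.

Run:
```python
from h import *
f=cv2.imread('pics/w9.png')
cv2.imwrite('pics/w9c.png',cv2.resize(f[180:310,255:385],None,fx=6,fy=4.6,interpolation=cv2.INTER_CUBIC))
s=np.load('w9.npy');st={'tool_pos':s[:3],'tcp_rot':s[3:]};c=cam('wrist',st)
w=cv2.inRange(f,(190,190,190),(255,255,255));w[:125]=0;w[200:]=0;w[:,:285]=0;w[:,372:]=0
k=max(cv2.findContours(w,cv2.RETR_EXTERNAL,cv2.CHAIN_APPROX_NONE)[0],key=cv2.contourArea)
print(cv2.minAreaRect(k))
go((.47,-.0076,.135),115.4)
```

```text
((333.9999694824219, 162.49996948242188), (42.7119140625, 54.637969970703125), 33.690067291259766)
t 11.75 pos [ 0.4698 -0.0076  0.135 ] yaw 114.88 j7 1.76 F [-0.1  0.  -2.2] gap 0.0138
shift [-0.0002  0.0003  0.0001] turn [-0.002  -0.0009 -0.0087] rows>= 0.0036726953133916027 0.06265055271374001
```

View pics/w9c.png

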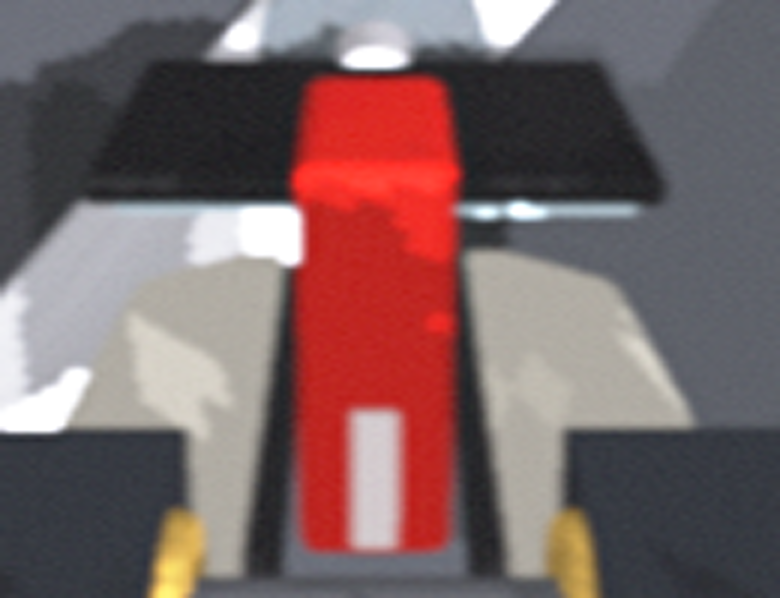

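>>> {"method": "send_rows", "body": {"commands": [[[0,0,0,0,0,-0.01,5],[0,0,0,0,0,0,5]]]}}

```text
t: 11.95
tool_pos: [0.4698, -0.0076, 0.1351]
tcp_rot: [0.534, 0.846, -0.001, -0.001]
contact_force: [-0.3, 0.5, -1.7]
finger_gap: 0.0141
```

Run:
```python
from h import *
go((.47,-.0076,.135),115.4)
```

```text
t 11.95 pos [ 0.4698 -0.0076  0.1351] yaw 115.49 j7 1.77 F [-0.3  0.5 -1.7] gap 0.0141
shift [-0.0001  0.0003  0.0001] turn [-0.0021 -0.0006  0.0015] rows>= 0.0034528452154925122 0.018480147014954984
```

Run:
```python
from h import *
f=cv2.imread('pics/s9.png');g=f[235:300,325:385]
t=cv2.imread('pics/t9.png')[165:205,230:275]
a=cv2.resize(g,None,fx=8,fy=8,interpolation=cv2.INTER_CUBIC);cv2.imwrite('pics/s9d.png',a)
cv2.imwrite('pics/t9d.png',cv2.resize(t,None,fx=12,fy=12,interpolation=cv2.INTER_CUBIC))
```

```text
(no output)
```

View pics/s9d.png

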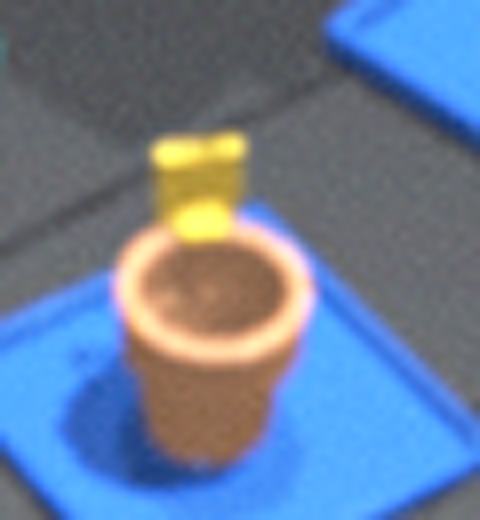

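View pics/t9d.png

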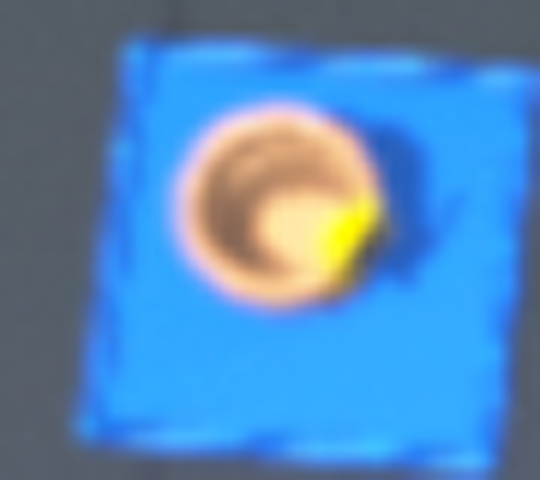

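Run:
```python
from h import *
c=cam('scene');t=cam('top')
P=lambda x,y,z:onz(c,(325+x/8-.44,235+y/8-.44),z)
T=lambda x,y,z:onz(t,(230+x/12-.46,165+y/12-.46),z)
pl=P(199,146,.092);rim=P(214,290,.064);print('scene',pl,rim)
r2=T(281,205,.064);print('top',r2)
for ax in((.4714,-.0075),(.470,-.0076),(.472,-.0087)):
  for q in(pl,rim,r2,[.6258,.2563]):
    d=np.array(q[:2])-ax;print(ax,np.degrees(np.arctan2(d[1],d[0])).round(2))
```

```text
scene [0.61059196 0.2247357  0.092     ] [0.62828784 0.25480784 0.064     ]
top [0.62393349 0.24917664 0.064     ]
(0.4714, -0.0075) 59.06
(0.4714, -0.0075) 59.12
(0.4714, -0.0075) 59.28
(0.4714, -0.0075) 59.66
(0.47, -0.0076) 58.82
(0.47, -0.0076) 58.9
(0.47, -0.0076) 59.06
(0.47, -0.0076) 59.44
(0.472, -0.0087) 59.3
(0.472, -0.0087) 59.33
(0.472, -0.0087) 59.49
(0.472, -0.0087) 59.87
```

Run:
```python
from h import *
from bench import order
go((.47,-.0076,.135),115.3)
print(order.job_done())
```

```text
t 11.95 pos [ 0.4698 -0.0076  0.1351] yaw 115.49 j7 1.77 F [-0.3  0.5 -1.7] gap 0.0141
shift [-0.0001  0.0003  0.0001] turn [-0.0021 -0.0006  0.0031] rows>= 0.0034528452154925122 0.026733415129437492
the job is handed in; nothing more can be done
None
```

I turned the marked pot on its tray to face the mirror and let it go. I then turned the mirror by its red grip, and the gripper is still holding it at that angle. The job was handed in at about 12 s; it reports no verdict.

- **Pot:** it was gripped by the rim, lifted about 2–3 mm, turned about 61°, set down and released. In the pictures it stands upright on the tray. Its yaw measured 240.1°, and it needed about 239.3–239.7° to face the mirror.
- **Mirror:** the gripper's yaw put the mirror at 25.5°, about 34° from rest. The target was about 25.2–25.4°. The last wrist picture, taken before a final 0.6° nudge, showed the bar square in the jaws, with the gap at 14 mm.
- **Disagreement:** the scene and top cameras put the pot's bearing from the mirror at about 59.2°. The position where it was gripped gave 59.7°. That is about 0.2° at the mirror, so I left it.
- **Set-down force:** it peaked at about 11 N while I lowered the pot, and I eased it off before opening the gripper.
- **Other objects:** I did not touch the plain pot, trowel, brush, tin or look-alike pots. I checked this only by looking at the pictures and did not measure their positions again.

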